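# Find the rocking corner of the fixture plate and fold its shim flat

### The job

The fixture's base plate rocks on its pads. With the fingertips press down firmly on its corners, one after another, until you find the one that gives, then press down the shim lever beside that corner until it lies flat, and press on the corner again to make sure that it no longer gives. Leave the other three shims standing, do not lift or shift the plate, leave everything else where it is, and finish clear of the work.

Things in the scene. Friction and masses are not known exactly. Their poses are not given: they have to be found in the camera images.
- plate: Loose aluminium fixture plate, 240 (x) by 220 (y) by 16 mm, 2.8 kg, in a low grey bed frame (rim 18 mm high, about 10 mm outside its edges) fixed to the bench. Origin: plate's middle, level with its feet's undersides, 14 mm above the bench; x away from the robot, y left, z up, yaw within 0.15 rad. Plate top: 24 mm above the origin. Round platen in the middle: 68 mm across, 38 mm above the top.
- plate_top (a point): Point on the plate's bare top, 60 mm from its middle towards the robot. The plate has four feet, at x = +-75, y = +-70 mm, on hidden pads. Three pads are firm. One, a different one each time and not to be told by eye, has settled 4 mm, and only a soft rubber dot reaches its foot.
- corner_far_left (a point): Spot to press on the plate's far left corner: bare level top, at x = +98, y = +90 mm in the plate's frame. Moves with the plate. A firm corner gives less than 1 mm. Over the settled pad it sinks 4 to 5 mm under 8 N or more, stops hard there, and comes back when let go. Press with 10 to 15 N.
- corner_far_right (a point): Spot to press on the plate's far right corner: bare level top, at x = +98, y = -90 mm in the plate's frame. Moves with the plate. A firm corner gives less than 1 mm. Over the settled pad it sinks 4 to 5 mm under 8 N or more, stops hard there, and comes back when let go. Press with 10 to 15 N.
- corner_near_left (a point): Spot to press on the plate's near left corner: bare level top, at x = -98, y = +90 mm in the plate's frame. Moves with the plate. A firm corner gives less than 1 mm. Over the settled pad it sinks 4 to 5 mm under 8 N or more, stops hard there, and comes back when let go. Press with 10 to 15 N.
- corner_near_right (a point): Spot to press on the plate's near right corner: bare level top, at x = -98, y = -90 mm in the plate's frame. Moves with the plate. A firm corner gives less than 1 mm. Over the settled pad it sinks 4 to 5 mm under 8 N or more, stops hard there, and comes back when let go. Press with 10 to 15 N.
- shim_far_left (a joint): Fold-down shim of the far left corner: dark steel lever 20 mm wide, 64 mm long, in a notch of the plate's left edge, a cam below. Pivot at x = +60, y = +95 mm, 19 mm above the plate's origin; points outward (+y). Value (rad): 0 = 45 degrees up, 0.785 = flat, its stop; starts at 0 to 0.07. Stays where left. Flat, its upper face is 22 mm above the plate's origin.
- tip_far_left (a point): On the upper face of the far left shim's lever, 52 mm from its pivot, mid width; moves with it. Pressing straight down 38 mm outward of the pivot folds it: mostly a few N; a brisk touch can read 8 N, so stop at about 14 N. The settled corner may dip 5 mm meanwhile. On a firm corner it jacks the plate out of level.
- shim_far_right (a joint): Fold-down shim of the far right corner: dark steel lever 20 mm wide, 64 mm long, in a notch of the plate's right edge, a cam below. Pivot at x = +60, y = -95 mm, 19 mm above the plate's origin; points outward (-y). Value (rad): 0 = 45 degrees up, 0.785 = flat, its stop; starts at 0 to 0.07. Stays where left. Flat, its upper face is 22 mm above the plate's origin.
- tip_far_right (a point): On the upper face of the far right shim's lever, 52 mm from its pivot, mid width; moves with it. Pressing straight down 38 mm outward of the pivot folds it: mostly a few N; a brisk touch can read 8 N, so stop at about 14 N. The settled corner may dip 5 mm meanwhile. On a firm corner it jacks the plate out of level.
- shim_near_left (a joint): Fold-down shim of the near left corner: dark steel lever 20 mm wide, 64 mm long, in a notch of the plate's left edge, a cam below. Pivot at x = -60, y = +95 mm, 19 mm above the plate's origin; points outward (+y). Value (rad): 0 = 45 degrees up, 0.785 = flat, its stop; starts at 0 to 0.07. Stays where left. Flat, its upper face is 22 mm above the plate's origin.
- tip_near_left (a point): On the upper face of the near left shim's lever, 52 mm from its pivot, mid width; moves with it. Pressing straight down 38 mm outward of the pivot folds it: mostly a few N; a brisk touch can read 8 N, so stop at about 14 N. The settled corner may dip 5 mm meanwhile. On a firm corner it jacks the plate out of level.
- shim_near_right (a joint): Fold-down shim of the near right corner: dark steel lever 20 mm wide, 64 mm long, in a notch of the plate's right edge, a cam below. Pivot at x = -60, y = -95 mm, 19 mm above the plate's origin; points outward (-y). Value (rad): 0 = 45 degrees up, 0.785 = flat, its stop; starts at 0 to 0.07. Stays where left. Flat, its upper face is 22 mm above the plate's origin.
- tip_near_right (a point): On the upper face of the near right shim's lever, 52 mm from its pivot, mid width; moves with it. Pressing straight down 38 mm outward of the pivot folds it: mostly a few N; a brisk touch can read 8 N, so stop at about 14 N. The settled corner may dip 5 mm meanwhile. On a firm corner it jacks the plate out of level.
- specimen: Grey plastic test disc, 25 mm across, 10 mm high, lying on the platen. Origin: middle of its underside. Leave it there.
- weight: Small brass weight, 22 mm across, 28 mm high, standing on the plate near the middle of its far edge. Origin: middle of its underside. Leave it there.
- screwdriver: Screwdriver, 170 mm long, lying on the bench right of the frame. Leave it.
- jar: Glass jar with white lid, 52 mm across, 65 mm high, on the bench left of the frame. Leave it.
- beaker: Glass beaker, 60 mm across, 75 mm high, on the bench left of the frame. Leave it.
- case: Closed wooden accessory case, 160 by 230 by 58 mm, on the bench right of the frame. Leave it.
- spacer: Steel spacer ring, 44 mm across, 12 mm high, on the bench to the near left of the frame. Leave it.

How it is judged:
By the outcome, as a careful person would: the job done as asked, in the order asked, and still so for the second after the job is handed in, with the robot touching nothing.
It also fails if it takes over 64 s, if anything falls off the work surface, if the arm or the gripper's body presses on something with over 40 N, if the wrist force passes 120 N, or if a joint passes its speed limit or range.

### The arm

A 7-joint arm with a two-finger parallel gripper is mounted at the origin on the work surface. World frame = base frame: x ahead of the robot, y to its left, z up, the work surface at z = 0. Lengths are in m, angles in rad, forces in N, time in s.
With the tool pointing down it reaches from about 0.35 to 0.775 m from the base axis. Payload 3.1 kg.
Tool frame: the origin (TCP) lies on the centre line of the jaws, within the pads' length; the fingertips stand 25 mm ahead of it and the grasp point (between the pads) lies 6 mm ahead of it; y points along the fingers, x is the direction in which the jaws open and shut, and the axes are right-handed (so a half turn about y gives the same grasp; the last joint's range is limited). The gripper opens to 85 mm and grips with 20 to 120 N. Pads are 22 mm wide; open, the fingers measure 114 mm over their backs; the gripper's body (76 mm by 85 mm) begins 54 mm behind the grasp point. The pads swing forward as they close: fully open they stand 13 mm farther back than shut.
Start: joints at [-1.341, 0.311, 0.014, 1.512, -0.004, 1.319, -0.027], TCP at [0.148, 0.53, 0.218] pointing down, gripper open.
Joint ranges: [-2.7, 2.7], [-0.3, 1.91], [-1.27, 1.3], [0.12, 2.57], [-1.44, 4.58], [0.2, 2.03], [-3.05, 3.05]. Speed limits (rad/s): [2.79, 2.79, 3.14, 3.14, 3.14, 3.14, 3.14].

### API

Orientations are given as a unit quaternion [x, y, z, w].
In Python, from rig import robot gives the robot as it stands. The module is installed in compiled form; this text tells all that it offers.
- The arm moves only by the shell command python3 -m jog 'ROWS' [OPENING]. ROWS is JSON, one flat list of numbers, 6 for each row, row after row: the shift along the world's x, y, z in units of 0.025 m (1.0 is 0.025 m), then the turn, a rotation vector about the world's x, y, z in units of 5 degrees (1.0 is 5 degrees). A call has 1 to 10 rows; each row shifts and turns the commanded pose from where the row before left it; what a row does not reach is not made up. A row lasts 1/8 s, in which the tool goes at most 62.5 mm and 10.7 degrees, less where a joint would pass 70% of its speed; a pose out of reach is approached as far as the arm can. A call with a number of a shift or a turn outside -1 to 1 is refused whole. A call with a gripper value outside its range is refused whole. OPENING is the gripper's target within -1 to 1 (fully open at 1, half-way at 0, shut at -1), set as the call begins (- or left out, the last holds). The fingers move at their own pace and stop on an object; the grip force is fixed at half the most. Time passes only in rows, so rows that do not move let the fingers close. It gives the time, the measured TCP pose, the force and the opening at its end, in the units of the state.
- robot.observe(): the state, without advancing time (a new reading comes with each control period).
- robot.snapshot(name): name is "scene" or "top" or "wrist"; returns the picture (420x560x3 uint8, red, green, blue); there is no depth.
- robot.calibration(name): a dict with "camera_matrix" (3x3 intrinsics, pixels), "dist_coeffs" ([k1, k2, p1, p2, k3] as OpenCV has them; the pictures are not rectified), "pose" (4x4, takes a point from camera to world coordinates). Camera axes: x right, y down, z forward; pixel columns grow to the right and rows downward; lengths in m; the calibration is good to about 2 mm. A picture is of the moment at which its call begins: read the wrist's pose just before it. calibration takes no time and is no camera call; for the wrist camera it gives the pose at the moment of the call.
- robot.hand_in(): hands the job in, once; it reports no verdict.
The state is a dict: "clock": time; "joints": joint angles; "qd": joint speeds; "tau": joint torques, N m; "eef_pos": TCP position; "tool_rot": TCP orientation; "wrist_force": force on the tool from outside, world axes, zero at the start; "torque": the same for the moment, N m; "finger_gap": finger opening in m.
Only numpy, scipy, OpenCV 4.12 (cv2) and the standard library are available. Lean on these libraries where they do the work, as an engineer would, in place of code of your own. Each camera call takes 0.05 s, during which the arm holds its last target.

## Working session

There is one attempt and no reset: what is moved stays moved. The work goes in short steps, Python scripts to look and compute and a shell command to move; the robot and the scene stay as the last step left them, time stands still between calls to the robot, and variables do not carry over. Pictures are saved under pics/ and viewed, and the job is handed in when it is done.

```bash
mkdir -p pics; python3 - <<'E'
from rig import robot
import cv2
print(robot.observe())
for n in("scene","top"):
    cv2.imwrite(f"pics/{n}0.png",robot.snapshot(n)[...,::-1])
    c=robot.calibration(n);print(n,c)
E
```

```text
{'clock': 0.0, 'joints': array([-1.34069791,  0.31172128,  0.01402073,  1.51305841, -0.00437132,
        1.31917857, -0.0271891 ]), 'qd': array([-0.00179891, -0.00062337,  0.00024994,  0.00384895, -0.00055283,
        0.00079205, -0.00202297]), 'tau': array([-3.38885338e-04, -3.79910624e+01,  1.45758041e-01, -2.30589598e+01,
        1.22197121e-02,  1.37714119e-02,  1.60366363e-05]), 'eef_pos': array([0.14746766, 0.52907949, 0.21682304]), 'tool_rot': array([ 0.56365165,  0.42703978, -0.42829626, -0.56257991]), 'wrist_force': array([-0.2321301 ,  0.78097245,  0.67836561]), 'torque': array([-0.0349031 , -0.01342733,  0.05858958]), 'finger_gap': 0.08510680601097896}
scene {'camera_matrix': array([[390.33896231,   0.        , 286.02204004],
       [  0.        , 390.33896231, 201.49771172],
       [  0.        ,   0.        ,   1.        ]]), 'dist_coeffs': array([-0.02852122,  0.        ,  0.        ,  0.        ,  0.        ]), 'pose': array([[-0.57925364,  0.62385015, -0.52466772,  0.99827506],
       [ 0.81504117,  0.43286881, -0.38513956,  0.29427519],
       [-0.01315708, -0.65071928, -0.75920439,  0.76822894],
       [ 0.        ,  0.        ,  0.        ,  1.        ]])}
top {'camera_matrix': array([[391.85820446,   0.        , 286.05251972],
       [  0.        , 391.85820446, 205.28147851],
       [  0.        ,   0.        ,   1.        ]]), 'dist_coeffs': array([-0.0434787,  0.       ,  0.       ,  0.       ,  0.       ]), 'pose': array([[-0.00992686, -0.9973331 ,  0.07230587,  0.49240553],
       [-0.99993507,  0.00949608, -0.00629907, -0.0356366 ],
       [ 0.00559564, -0.07236371, -0.99736261,  1.02177707],
       [ 0.        ,  0.        ,  0.        ,  1.        ]])}
```

View pics/top0.png

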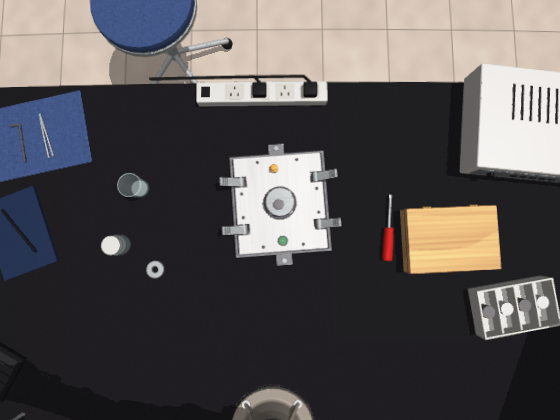

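View pics/scene0.png

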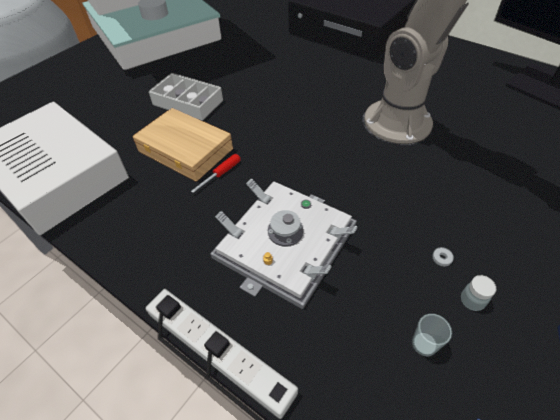

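```bash
cat > h.py <<'E'
import numpy as np,cv2
from rig import robot
def ray(n,px,z,c=None):
    c=c or robot.calibration(n);P=c["pose"]
    u=cv2.undistortPoints(np.array(px,float).reshape(-1,1,2),c["camera_matrix"],c["dist_coeffs"])[:,0]
    d=np.c_[u,np.ones(len(u))]@P[:3,:3].T;o=P[:3,3]
    return o+d*((z-o[2])/d[:,2])[:,None]
def proj(n,X,c=None):
    c=c or robot.calibration(n);M=np.linalg.inv(c["pose"])
    return cv2.projectPoints(np.array(X,float).reshape(-1,1,3),cv2.Rodrigues(M[:3,:3])[0],M[:3,3],c["camera_matrix"],c["dist_coeffs"])[0][:,0]
E
python3 - <<'E'
from h import *
im=cv2.imread("pics/top0.png")
c=im[135:275,205:355];cv2.imwrite("pics/topz.png",cv2.resize(c,None,fx=5,fy=4.2,interpolation=cv2.INTER_CUBIC) if 0 else cv2.resize(c,(600,560),interpolation=cv2.INTER_CUBIC))
g=cv2.cvtColor(im,cv2.COLOR_BGR2GRAY)
m=((g>205)*255).astype(np.uint8); m[:140]=0;m[270:]=0;m[:,:215]=0;m[:,345:]=0
m=cv2.morphologyEx(m,cv2.MORPH_CLOSE,np.ones((3,3)))
cs,_=cv2.findContours(m,cv2.RETR_EXTERNAL,cv2.CHAIN_APPROX_NONE)
k=max(cs,key=cv2.contourArea);r=cv2.minAreaRect(k);print(r,cv2.contourArea(k))
b=cv2.boxPoints(r);W=ray("top",b,.038);print(b,W)
print(W.mean(0),[np.linalg.norm(W[i]-W[i-1]) for i in range(4)],[np.arctan2(*(W[i]-W[i-1])[[1,0]]) for i in range(4)])
E
```

```text
((279.8662414550781, 202.93435668945312), (95.03071594238281, 87.46149444580078), 85.66769409179688) 7516.0
[[232.6711  158.85823]
 [319.8827  152.2513 ]
 [327.0614  247.01048]
 [239.8498  253.61742]] [[ 0.68326909  0.09259781  0.038     ]
 [ 0.69828409 -0.12933224  0.038     ]
 [ 0.45808482 -0.14340179  0.038     ]
 [ 0.44384964  0.07468623  0.038     ]]
[ 0.57087191 -0.0263625   0.038     ] [np.float64(0.2400885250415809), np.float64(0.22243740804642118), np.float64(0.2406109768258872), np.float64(0.2185521097220751)] [np.float64(0.07467345231312558), np.float64(-1.5032428176288715), np.float64(-3.0830850381000787), np.float64(1.63597651910141)]
```

View pics/topz.png

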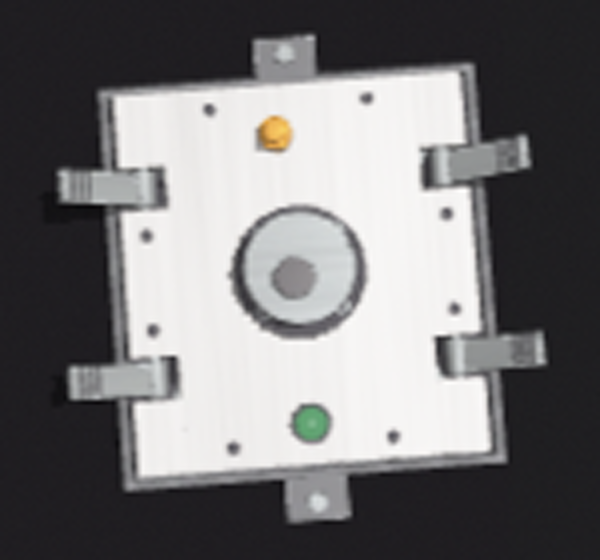

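```bash
python3 - <<'E'
from h import *
from scipy.spatial.transform import Rotation as R
o=robot.observe();r=R.from_quat(o['tool_rot']);print(r.as_matrix().round(3))
yaw=.066
for s in(1,-1):
  x=s*np.array([np.cos(yaw),np.sin(yaw),0]);y=np.array([0,0,-1.]);T=R.from_matrix(np.c_[x,y,np.cross(x,y)])
  print(s,"x",np.degrees((T*r.inv()).as_rotvec())/5)
  x=s*np.array([-np.sin(yaw),np.cos(yaw),0]);T=R.from_matrix(np.c_[x,y,np.cross(x,y)])
  print(s,"y",np.degrees((T*r.inv()).as_rotvec())/5)
# landmark checks
im=cv2.imread("pics/top0.png");hsv=cv2.cvtColor(im,cv2.COLOR_BGR2HSV)
for n,lo,hi,z in(("green",(50,80,50),(90,255,255),.04),("brass",(8,120,120),(30,255,255),.06)):
  m=cv2.inRange(hsv,lo,hi);m[:150]=0;m[260:]=0;m[:,:225]=0;m[:,335:]=0
  p=np.argwhere(m>0)[:,::-1].mean(0);print(n,p,ray("top",[p],z))
im=cv2.imread("pics/scene0.png")
Rz=R.from_euler('z',yaw).as_matrix();C=np.array([.571,-.0264,.014])
q=[(a*.12,b*.11,.024) for a,b in((1,1),(1,-1),(-1,-1),(-1,1))]+[(a*.098,b*.09,.024) for a,b in((1,1),(1,-1),(-1,-1),(-1,1))]+[(a*.06,b*.133,.061) for a,b in((1,1),(1,-1),(-1,-1),(-1,1))]+[(0,0,.072)]
W=C+np.array(q)@Rz.T;print(W.round(4))
for n in("scene","top"):
  im=cv2.resize(cv2.imread(f"pics/{n}0.png"),None,fx=4,fy=4)
  for p in proj(n,W): cv2.circle(im,tuple(int(v*4+1.5) for v in p),4,(0,0,255),-1)
  cv2.imwrite(f"pics/chk_{n}.png",im[680:1260,780:1580] if n=="scene" else im[540:1100,820:1420])
E
```

```text
[[ 0.268 -0.    -0.963]
 [ 0.963 -0.002  0.268]
 [-0.002 -1.    -0.   ]]
1 x [  0.01711388  -0.01960698 -14.13007052]
1 y [ 2.44676450e-02 -1.66118629e-03  3.86992239e+00]
-1 x [2.15067951e-02 1.87721306e-02 2.18699144e+01]
-1 y [-2.35127129e-03 -3.46319204e-02 -3.21300596e+01]
green [282.28888889 240.42222222] [[ 0.47571335 -0.03156815  0.04      ]]
brass [273.20833333 167.79166667] [[ 0.65560204 -0.01079933  0.06      ]]
[[ 0.6835  0.0913  0.038 ]
 [ 0.698  -0.1282  0.038 ]
 [ 0.4585 -0.1441  0.038 ]
 [ 0.444   0.0754  0.038 ]
 [ 0.6629  0.0699  0.038 ]
 [ 0.6747 -0.1097  0.038 ]
 [ 0.4791 -0.1227  0.038 ]
 [ 0.4673  0.0569  0.038 ]
 [ 0.6221  0.1103  0.075 ]
 [ 0.6396 -0.1552  0.075 ]
 [ 0.5199 -0.1631  0.075 ]
 [ 0.5024  0.1024  0.075 ]
 [ 0.571  -0.0264  0.086 ]]
```

View pics/chk_scene.png

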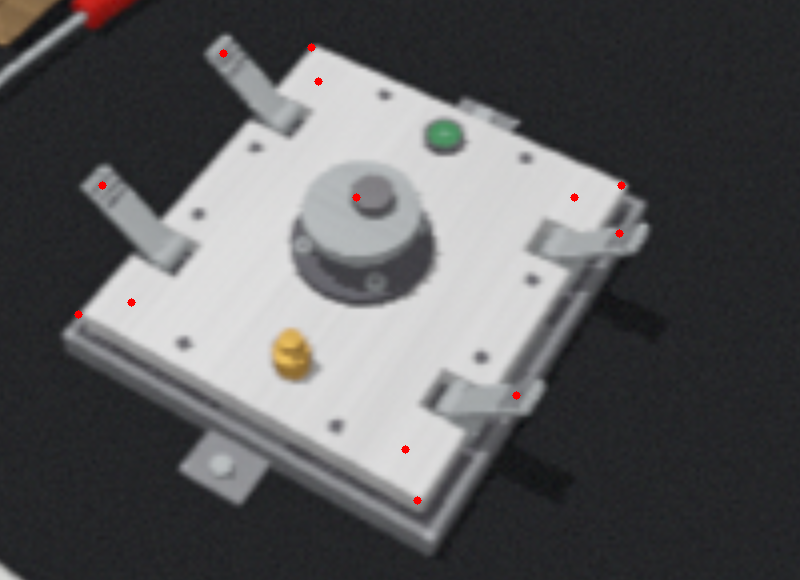

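View pics/chk_top.png

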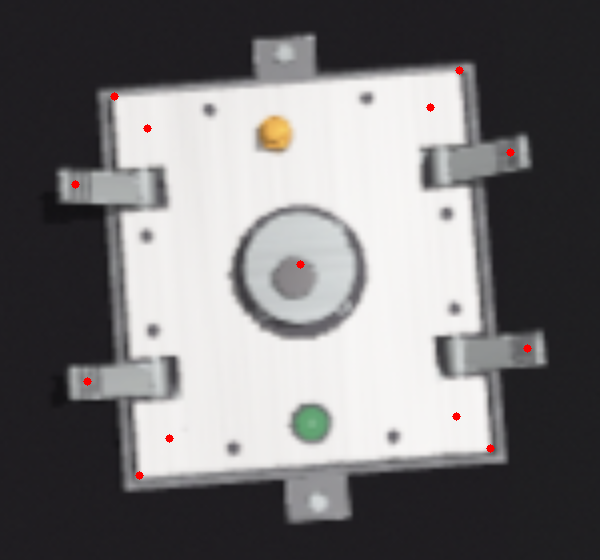

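```bash
python3 -m jog '[0.64,-0.945,0,0,0,-0.7, 0.64,-0.945,0,0,0,-0.7, 0.64,-0.945,0,0,0,-0.7, 0.64,-0.945,0,0,0,-0.7, 0.64,-0.945,0,0,0,-0.7, 0.64,-0.945,0,0,0,-0.7, 0.64,-0.945,0,0,0,-0.7, 0.64,-0.945,0,0,0,-0.7, 0.64,-0.945,0,0,0,-0.7, 0.64,-0.945,0,0,0,-0.7]' -1
python3 -m jog '[0.64,-0.945,0,0,0,-0.7, 0.64,-0.945,0,0,0,-0.7, 0.64,-0.945,0,0,0,-0.7, 0.64,-0.945,0,0,0,-0.7, 0.64,-0.945,0,0,0,-0.7, 0.64,-0.945,0,0,0,-0.7, 0.64,-0.945,0,0,0,-0.7, 0.64,-0.945,0,0,0,-0.7, 0.64,-0.945,0,0,0,-0.7, 0.64,-0.945,0,0,0,-0.7]'
python3 -m jog '[0,0,0,0,0,-0.13]'
python3 - <<'E'
from h import *
cv2.imwrite("pics/w1.png",robot.snapshot("wrist")[...,::-1]);print(robot.observe());cv2.imwrite("pics/t1.png",robot.snapshot("top")[...,::-1])
E
```

```text
clock: 1.35
eef_pos: [0.3087, 0.292, 0.218]
tool_rot: [-0.666, -0.237, 0.237, 0.666]
wrist_force: [-0.6, 0.1, -0.5]
finger_gap: 0.0003
clock: 2.6
eef_pos: [0.4685, 0.0556, 0.2179]
tool_rot: [0.707, 0.026, -0.026, -0.707]
wrist_force: [-0.4, -0.3, -0.7]
finger_gap: 0.0001
clock: 2.72
eef_pos: [0.4689, 0.0538, 0.218]
tool_rot: [0.708, 0.021, -0.021, -0.706]
wrist_force: [-0.2, 0.2, -0.0]
finger_gap: -0.0002
{'clock': 2.775, 'joints': array([-0.67701106,  0.16115598,  0.60008877,  1.73212321, -0.09432548,
        1.2777235 ,  0.00612164]), 'qd': array([-0.02525953, -0.01065478, -0.0416143 ,  0.01528687, -0.00837008,
        0.00337133,  0.01525578]), 'tau': array([ 8.58985931e-01, -2.63331378e+01,  2.89456151e+00, -2.29110414e+01,
        1.89763829e-01, -6.41862466e-02, -6.44073647e-03]), 'eef_pos': array([0.46805073, 0.05588435, 0.21776927]), 'tool_rot': array([ 0.70693434,  0.02170025, -0.02195551, -0.70660518]), 'wrist_force': array([ 0.66489946, -0.28855462,  0.07951308]), 'torque': array([0.02908944, 0.0104281 , 0.00852431]), 'finger_gap': -0.00036349819604822515}
```

View pics/w1.png

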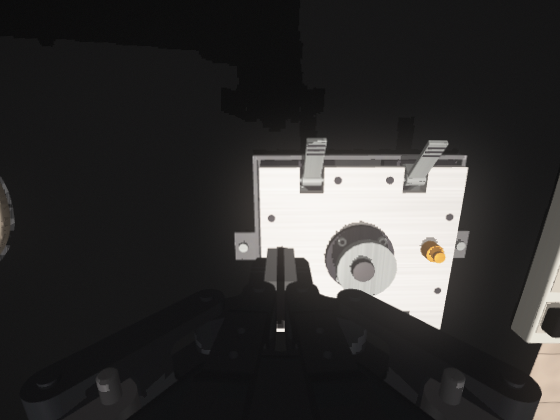

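```bash
python3 -m jog '[0,0.03,-0.9,0,0,0, 0,0,-0.9,0,0,0, 0,0,-0.9,0,0,0, 0,0,-0.9,0,0,0, 0,0,-0.9,0,0,0, 0,0,-0.6,0,0,0, 0,0,-0.3,0,0,0, 0,0,0,0,0,0]'
python3 -m jog '[0,0,-0.12,0,0,0]'
python3 -m jog '[0,0,-0.08,0,0,0]'
```

```text
clock: 3.82
eef_pos: [0.4675, 0.0583, 0.0828]
tool_rot: [0.707, 0.023, -0.024, -0.707]
wrist_force: [-0.1, -0.1, -0.5]
finger_gap: 0.0001
clock: 3.95
eef_pos: [0.4686, 0.0583, 0.0807]
tool_rot: [-0.707, -0.024, 0.023, 0.707]
wrist_force: [0.2, -0.1, -0.2]
finger_gap: 0.0001
clock: 4.08
eef_pos: [0.4681, 0.0582, 0.0783]
tool_rot: [-0.707, -0.024, 0.023, 0.707]
wrist_force: [-0.5, 0.0, -0.1]
finger_gap: 0.0
```

```bash
python3 -m jog '[0,0,-0.2,0,0,0, 0,0,-0.2,0,0,0]'
for i in 1; do python3 -m jog '[0,0,-0.06,0,0,0]'; done
python3 -m jog '[0,0,-0.06,0,0,0]'
python3 -m jog '[0,0,-0.06,0,0,0]'
```

```text
clock: 4.32
eef_pos: [0.4677, 0.0581, 0.0677]
tool_rot: [-0.707, -0.023, 0.023, 0.707]
wrist_force: [0.4, -0.7, -0.7]
finger_gap: -0.0001
clock: 4.45
eef_pos: [0.4672, 0.058, 0.0659]
tool_rot: [0.707, 0.023, -0.024, -0.707]
wrist_force: [-0.4, 0.4, 0.8]
finger_gap: -0.0002
clock: 4.58
eef_pos: [0.4676, 0.0581, 0.0647]
tool_rot: [0.707, 0.023, -0.023, -0.707]
wrist_force: [-0.5, -0.2, -0.9]
finger_gap: -0.0004
clock: 4.7
eef_pos: [0.4677, 0.0581, 0.0634]
tool_rot: [0.707, 0.023, -0.023, -0.707]
wrist_force: [0.3, -0.6, -0.1]
finger_gap: 0.0004
```

Commanded 0.0635; contact imminent.

```bash
python3 -m jog '[0,0,-0.04,0,0,0]'
python3 -m jog '[0,0,-0.04,0,0,0]'
python3 -m jog '[0,0,-0.04,0,0,0]'
```

```text
clock: 4.82
eef_pos: [0.4677, 0.0581, 0.0624]
tool_rot: [0.707, 0.023, -0.023, -0.707]
wrist_force: [-0.5, -0.1, 0.5]
finger_gap: 0.0001
clock: 4.95
eef_pos: [0.4677, 0.0581, 0.0614]
tool_rot: [-0.707, -0.023, 0.023, 0.707]
wrist_force: [0.6, 0.5, 0.5]
finger_gap: -0.0002
clock: 5.08
eef_pos: [0.4677, 0.0581, 0.0604]
tool_rot: [-0.707, -0.023, 0.023, 0.707]
wrist_force: [-0.5, -1.0, -0.2]
finger_gap: -0.0001
```

```bash
python3 -m jog '[0,0,-0.04,0,0,0]'
python3 -m jog '[0,0,-0.04,0,0,0]'
python3 -m jog '[0,0,-0.04,0,0,0]'
```

```text
clock: 5.2
eef_pos: [0.4676, 0.0581, 0.0594]
tool_rot: [0.707, 0.023, -0.023, -0.707]
wrist_force: [0.2, -0.7, -0.0]
finger_gap: -0.0001
clock: 5.32
eef_pos: [0.4676, 0.0581, 0.0584]
tool_rot: [-0.707, -0.023, 0.023, 0.707]
wrist_force: [0.2, -0.2, 0.4]
finger_gap: 0.0
clock: 5.45
eef_pos: [0.4676, 0.0581, 0.0573]
tool_rot: [0.707, 0.023, -0.023, -0.707]
wrist_force: [0.0, -0.0, 0.4]
finger_gap: -0.0003
```

```bash
python3 - <<'E'
from h import *
i=robot.snapshot("scene")[...,::-1];cv2.imwrite("pics/s2.png",cv2.resize(i[160:310,200:380],None,fx=4,fy=4,interpolation=cv2.INTER_CUBIC))
E
```

```text
(no output)
```

View pics/s2.png

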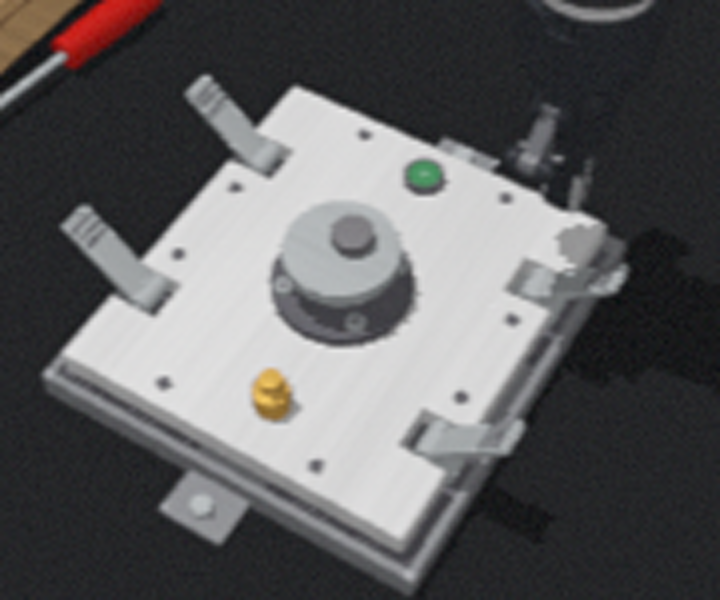

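```bash
python3 -m jog '[0,0,-0.04,0,0,0]'
python3 -m jog '[0,0,-0.04,0,0,0]'
python3 -m jog '[0,0,-0.04,0,0,0]'
```

```text
clock: 5.62
eef_pos: [0.4677, 0.0581, 0.0564]
tool_rot: [-0.707, -0.023, 0.023, 0.707]
wrist_force: [-0.5, -0.2, -0.2]
finger_gap: -0.0001
clock: 5.75
eef_pos: [0.4676, 0.0581, 0.0553]
tool_rot: [0.707, 0.023, -0.023, -0.707]
wrist_force: [0.4, 0.3, -0.6]
finger_gap: 0.0002
clock: 5.88
eef_pos: [0.4676, 0.0581, 0.0543]
tool_rot: [0.707, 0.023, -0.023, -0.707]
wrist_force: [-0.9, -0.3, -0.2]
finger_gap: 0.0002
```

```bash
python3 - <<'E'
from h import *
i=robot.snapshot("wrist")[...,::-1];cv2.imwrite("pics/w2.png",i)
W=ray("top",[(0,0)],0)
print(proj("wrist",[robot.observe()['eef_pos']-[0,0,.025],robot.observe()['eef_pos']]))
E
```

```text
[[280.78761659 237.3977138 ]
 [280.91397869 253.34867481]]
```

View pics/w2.png

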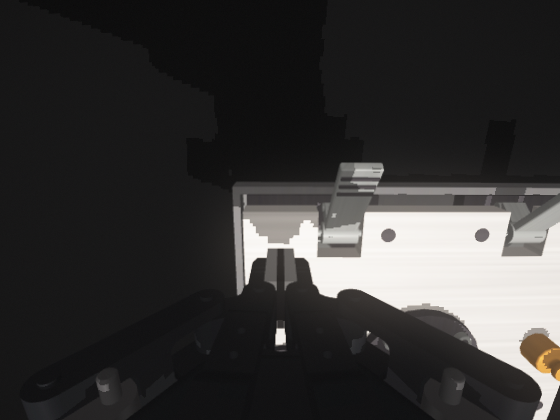

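```bash
python3 - <<'E'
from h import *
p=robot.observe()['eef_pos']
print("corner NL",proj("wrist",[[.444,.0754,.038]]))
for dz in(.025,.02,.015,.01,.005,0):print(dz,proj("wrist",[p+[0,.011,-dz],p+[.0145,.011,-dz],p+[0,-.011,-dz]]).round(1).tolist())
P=robot.calibration("wrist")["pose"];print(P,p)
print(proj("wrist",[[.5024,.1024,.075]]))
E
```

```text
corner NL [[243.83680724 213.48350617]]
0.025 [[281.9, 221.3], [304.5, 222.8], [279.7, 252.9]]
0.02 [[282.0, 223.8], [305.2, 225.3], [279.7, 256.1]]
0.015 [[282.0, 226.5], [305.8, 227.9], [279.7, 259.5]]
0.01 [[282.1, 229.2], [306.5, 230.8], [279.7, 263.1]]
0.005 [[282.2, 232.2], [307.3, 233.7], [279.7, 266.8]]
0 [[282.2, 235.3], [308.1, 236.9], [279.6, 270.7]]
[[ 9.97822121e-01  6.31556933e-02  1.90361118e-02  4.62367294e-01]
 [ 6.59581436e-02 -9.58518487e-01 -2.77293768e-01  1.27923205e-01]
 [ 7.33784865e-04  2.77945443e-01 -9.60596582e-01  2.09579594e-01]
 [ 0.00000000e+00  0.00000000e+00  0.00000000e+00  1.00000000e+00]] [0.46754882 0.05808233 0.05425199]
[[362.40502012 188.55808193]]
```

```bash
python3 - <<'E'
from h import *
p=robot.observe()['eef_pos']
for dz in(.025,.01,0,-.02):print(dz,proj("scene",[p+[0,0,-dz]]),proj("top",[p+[0,0,-dz]]))
i=robot.snapshot("scene")[...,::-1];cv2.imwrite("pics/s3.png",cv2.resize(cv2.convertScaleAbs(i[160:240,310:390],alpha=2,beta=30),None,fx=7,fy=7,interpolation=cv2.INTER_CUBIC))
E
```

```text
0.025 [[338.27993631 221.42649493]] [[246.79420745 243.93844653]]
0.01 [[338.84448818 217.53058445]] [[246.22475191 244.09548855]]
0 [[339.22852632 214.87911448]] [[245.83529635 244.20288775]]
-0.02 [[340.01568267 209.44123594]] [[245.03170106 244.42448505]]
```

View pics/s3.png

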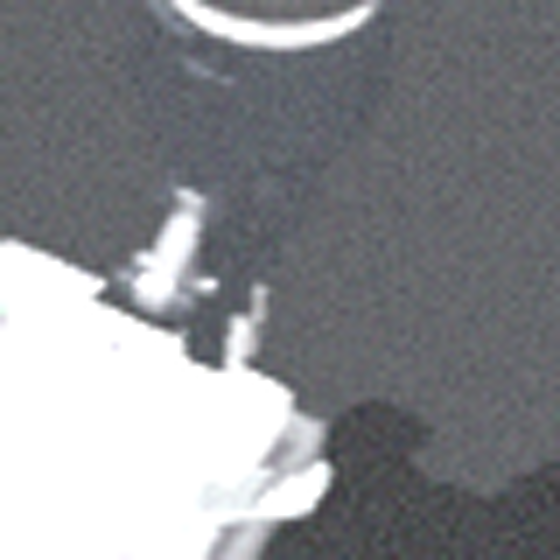

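```bash
python3 - <<'E'
from h import *
i=cv2.imread("pics/w2.png");cv2.imwrite("pics/w2z.png",cv2.resize(cv2.convertScaleAbs(i[195:345,190:370],alpha=3,beta=30),None,fx=4,fy=4,interpolation=cv2.INTER_CUBIC))
i=cv2.imread("pics/w1.png");cv2.imwrite("pics/w1z.png",cv2.resize(cv2.convertScaleAbs(i[195:345,190:370],alpha=3,beta=30),None,fx=4,fy=4,interpolation=cv2.INTER_CUBIC))
print(robot.calibration("wrist")["camera_matrix"])
E
```

```text
[[296.58463895   0.         280.12388725]
 [  0.         296.58463895 211.0088561 ]
 [  0.           0.           1.        ]]
```

View pics/w2z.png

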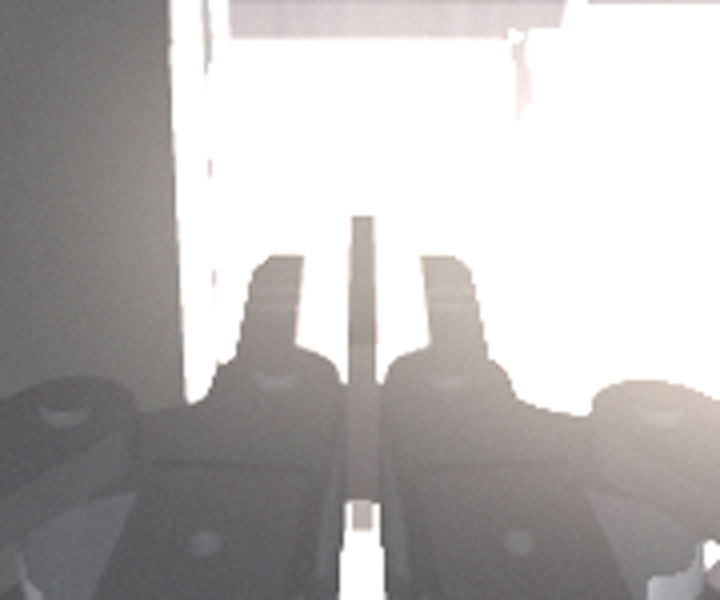

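View pics/w1z.png

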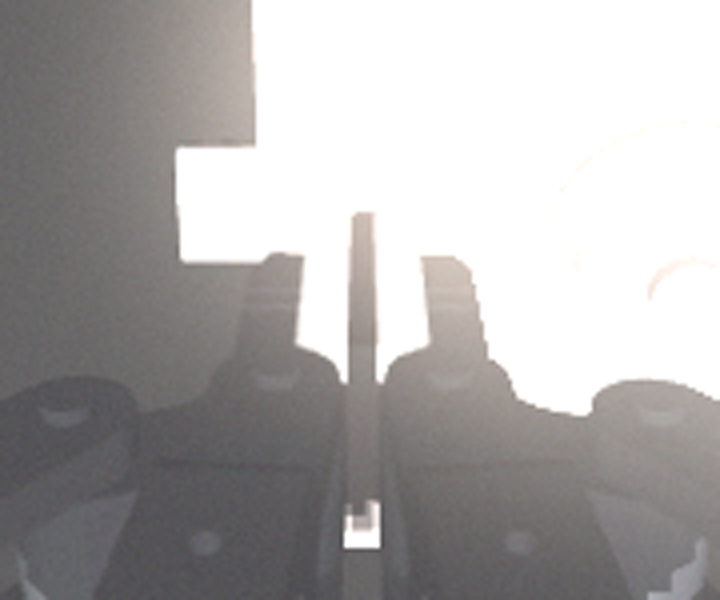

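```bash
python3 -m jog '[0,0,-0.12,0,0,0]'
python3 -m jog '[0,0,-0.12,0,0,0]'
python3 -m jog '[0,0,-0.12,0,0,0]'
python3 - <<'E'
from h import *
i=robot.snapshot("scene")[...,::-1];cv2.imwrite("pics/s4.png",cv2.resize(cv2.convertScaleAbs(i[160:260,300:400],alpha=1),None,fx=6,fy=6,interpolation=cv2.INTER_CUBIC))
E
```

```text
clock: 6.1
eef_pos: [0.4679, 0.0581, 0.0515]
tool_rot: [-0.707, -0.024, 0.023, 0.707]
wrist_force: [-0.1, -0.2, 0.8]
finger_gap: 0.0004
clock: 6.22
eef_pos: [0.4676, 0.0581, 0.0482]
tool_rot: [0.707, 0.023, -0.023, -0.707]
wrist_force: [0.1, -0.5, 0.3]
finger_gap: 0.0002
clock: 6.35
eef_pos: [0.4675, 0.0581, 0.0451]
tool_rot: [0.707, 0.023, -0.023, -0.707]
wrist_force: [0.4, 0.4, -0.5]
finger_gap: 0.0003
```

View pics/s4.png

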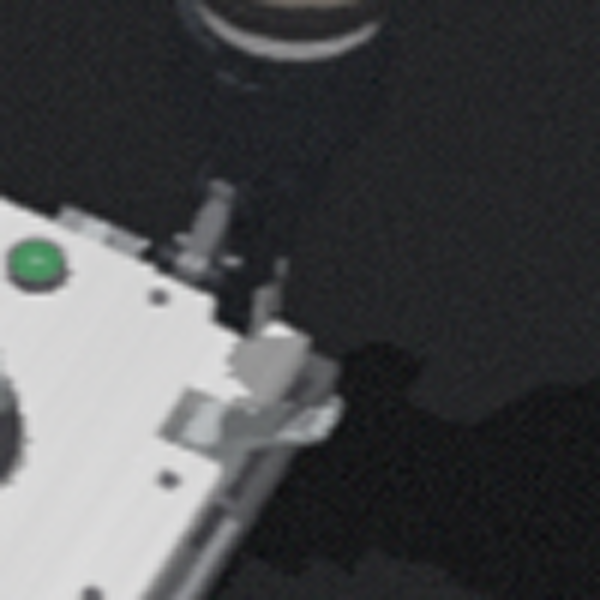

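```bash
python3 -m jog '[0,0,-0.1,0,0,0]'
python3 -m jog '[0,0,-0.1,0,0,0]'
python3 -m jog '[0,0,-0.1,0,0,0]'
python3 - <<'E'
from h import *
i=robot.snapshot("wrist")[...,::-1];cv2.imwrite("pics/w5.png",i)
p=robot.observe()['eef_pos'];P=robot.calibration("wrist")["pose"]
print(p,P)
# plate left edge rays
E
```

```text
clock: 6.52
eef_pos: [0.4677, 0.0581, 0.0428]
tool_rot: [0.707, 0.023, -0.023, -0.707]
wrist_force: [0.0, 0.8, 0.2]
finger_gap: -0.0001
clock: 6.65
eef_pos: [0.4676, 0.0581, 0.0403]
tool_rot: [0.707, 0.023, -0.023, -0.707]
wrist_force: [0.3, -0.3, -0.1]
finger_gap: -0.0002
clock: 6.78
eef_pos: [0.4676, 0.0581, 0.0377]
tool_rot: [0.707, 0.023, -0.023, -0.707]
wrist_force: [1.1, 0.4, 0.4]
finger_gap: 0.0003
[0.46737278 0.05804573 0.03747634] [[ 9.97821277e-01  6.32661632e-02  1.87107551e-02  4.62259269e-01]
 [ 6.59738699e-02 -9.58491108e-01 -2.77384652e-01  1.27922113e-01]
 [ 3.85029759e-04  2.78014729e-01 -9.60576734e-01  1.92813382e-01]
 [ 0.00000000e+00  0.00000000e+00  0.00000000e+00  1.00000000e+00]]
```

View pics/w5.png

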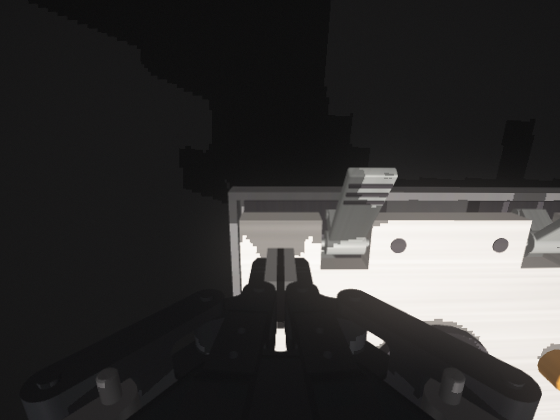

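```bash
python3 -m jog '[0,0,-0.12,0,0,0]'
python3 -m jog '[0,0,-0.12,0,0,0]'
python3 -m jog '[0,0,-0.12,0,0,0]'
python3 - <<'E'
from h import *
i=robot.snapshot("wrist")[...,::-1];cv2.imwrite("pics/w6.png",i)
i=robot.snapshot("scene")[...,::-1];cv2.imwrite("pics/s6.png",cv2.resize(cv2.convertScaleAbs(i[150:260,290:400],alpha=1.3,beta=20),None,fx=5,fy=5,interpolation=cv2.INTER_CUBIC))
E
```

```text
clock: 6.95
eef_pos: [0.4678, 0.0581, 0.0349]
tool_rot: [-0.707, -0.023, 0.023, 0.707]
wrist_force: [0.1, -0.4, 0.5]
finger_gap: 0.0
clock: 7.08
eef_pos: [0.4677, 0.0581, 0.0317]
tool_rot: [-0.707, -0.023, 0.023, 0.707]
wrist_force: [0.0, 0.1, -0.4]
finger_gap: -0.0001
clock: 7.2
eef_pos: [0.4676, 0.0581, 0.0287]
tool_rot: [0.707, 0.023, -0.023, -0.707]
wrist_force: [0.7, 0.7, -0.4]
finger_gap: 0.0003
```

View pics/w6.png

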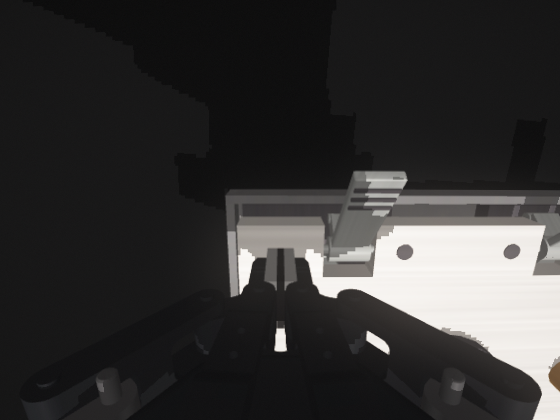

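View pics/s6.png

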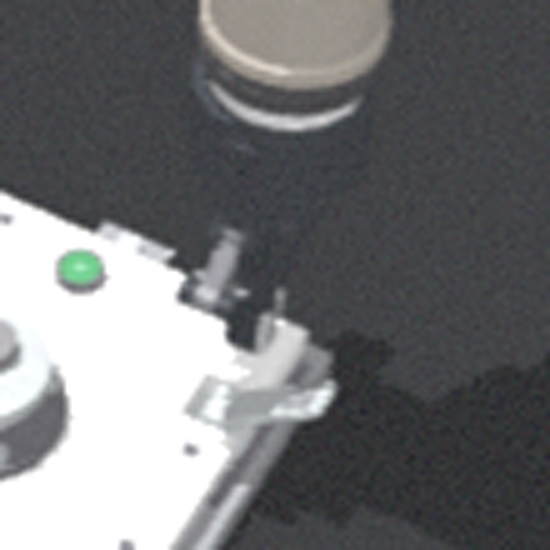

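```bash
python3 -m jog '[0,0,-0.08,0,0,0]'
python3 -m jog '[0,0,-0.08,0,0,0]'
python3 -m jog '[0,0,-0.06,0,0,0]'
```

```text
clock: 7.42
eef_pos: [0.4678, 0.0581, 0.0269]
tool_rot: [-0.707, -0.023, 0.023, 0.707]
wrist_force: [0.1, -0.4, 0.1]
finger_gap: -0.0
clock: 7.55
eef_pos: [0.4677, 0.0581, 0.0248]
tool_rot: [-0.707, -0.023, 0.023, 0.707]
wrist_force: [-0.1, -0.0, 0.5]
finger_gap: -0.0001
clock: 7.68
eef_pos: [0.4678, 0.0581, 0.0246]
tool_rot: [-0.706, -0.023, 0.023, 0.707]
wrist_force: [-6.6, -0.8, 18.8]
finger_gap: -0.0003
```

```bash
python3 -m jog '[0,0,-0.04,0,0,0]'
python3 -m jog '[0,0,-0.04,0,0,0]'
python3 -m jog '[0,0,-0.04,0,0,0]'
```

```text
clock: 7.8
eef_pos: [0.4678, 0.0581, 0.0246]
tool_rot: [-0.706, -0.023, 0.023, 0.707]
wrist_force: [-8.2, -1.3, 25.0]
finger_gap: -0.0
clock: 7.92
eef_pos: [0.4678, 0.0582, 0.0245]
tool_rot: [-0.706, -0.023, 0.023, 0.708]
wrist_force: [-9.1, -1.1, 32.7]
finger_gap: -0.0003
clock: 8.05
eef_pos: [0.4678, 0.0582, 0.0245]
tool_rot: [-0.706, -0.023, 0.024, 0.708]
wrist_force: [-11.9, -0.4, 41.0]
finger_gap: -0.0
```

```bash
python3 -m jog '[0,0,0.16,0,0,0]'
python3 - <<'E'
from h import *
i=robot.snapshot("wrist")[...,::-1];cv2.imwrite("pics/w7.png",i)
i=robot.snapshot("scene")[...,::-1];cv2.imwrite("pics/s7.png",cv2.resize(cv2.convertScaleAbs(i[140:250,270:400],alpha=1.2,beta=20),None,fx=6,fy=5,interpolation=cv2.INTER_CUBIC))
print(robot.observe()['wrist_force'],robot.observe()['torque'])
E
```

```text
clock: 8.18
eef_pos: [0.4685, 0.0581, 0.0258]
tool_rot: [-0.706, -0.024, 0.022, 0.707]
wrist_force: [0.3, -0.7, 0.3]
finger_gap: -0.0
[0.46333161 0.45223116 0.07922459] [ 0.00121026 -0.03489181  0.01430317]
```

View pics/w7.png

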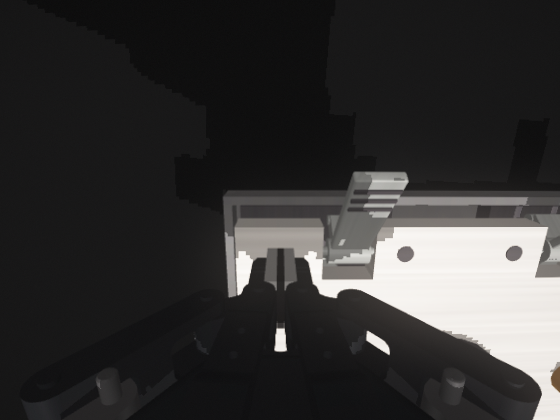

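View pics/s7.png

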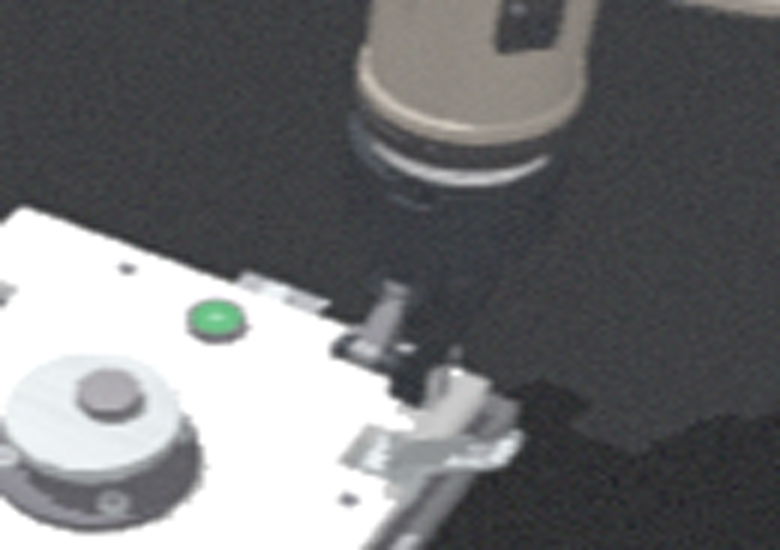

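```bash
python3 -m jog '[0,0,-0.06,0,0,0]'
python3 - <<'E'
from h import *
o=robot.observe();print(o['eef_pos'],o['wrist_force'],o['torque'])
print(ray("wrist",[(281,249),(265,249),(297,249)],.038))
E
```

```text
clock: 8.4
eef_pos: [0.4682, 0.0582, 0.0246]
tool_rot: [-0.706, -0.024, 0.023, 0.707]
wrist_force: [-6.6, -1.0, 27.1]
finger_gap: 0.0
[0.46820446 0.0582449  0.0245561 ] [-6.60592855 -0.95757702 27.07103914] [-0.09707645  1.51188577  0.05897359]
[[0.46768738 0.06668701 0.038     ]
 [0.45942157 0.06614238 0.038     ]
 [0.47595518 0.06722694 0.038     ]]
```

```bash
python3 -m jog '[0,0,0.8,0,0,0, 0,0,0.8,0,0,0, 0,0,0.4,0,0,0, 0.05,-0.905,0,0,0,0, 0.05,-0.905,0,0,0,0, 0.05,-0.905,0,0,0,0, 0.05,-0.905,0,0,0,0, 0.05,-0.905,0,0,0,0, 0.05,-0.905,0,0,0,0, 0.05,-0.905,0,0,0,0]'
python3 -m jog '[0.05,-0.905,0,0,0,0, 0,0,-0.8,0,0,0, 0,0,-0.7,0,0,0, 0,0,-0.2,0,0,0, 0,0,0,0,0,0]'
```

```text
clock: 9.65
eef_pos: [0.4758, -0.1008, 0.0721]
tool_rot: [-0.707, -0.023, 0.024, 0.707]
wrist_force: [0.3, -0.4, -0.7]
finger_gap: -0.0002
clock: 10.28
eef_pos: [0.4772, -0.1228, 0.03]
tool_rot: [0.707, 0.023, -0.024, -0.707]
wrist_force: [-0.4, 0.5, 0.7]
finger_gap: -0.0004
```

```bash
python3 -m jog '[0.04,0,-0.16,0,0,0, 0,0,0,0,0,0]'
python3 -m jog '[0,0,-0.04,0,0,0]'
python3 -m jog '[0,0,-0.02,0,0,0]'
```

```text
clock: 10.52
eef_pos: [0.4789, -0.1228, 0.0266]
tool_rot: [0.707, 0.024, -0.023, -0.707]
wrist_force: [-0.2, 0.7, -0.6]
finger_gap: -0.0002
clock: 10.65
eef_pos: [0.479, -0.1229, 0.0257]
tool_rot: [0.707, 0.024, -0.023, -0.707]
wrist_force: [0.0, 0.6, 0.2]
finger_gap: -0.0003
clock: 10.78
eef_pos: [0.4787, -0.1229, 0.025]
tool_rot: [0.707, 0.023, -0.023, -0.707]
wrist_force: [0.2, -0.6, 0.6]
finger_gap: -0.0002
```

```bash
python3 -m jog '[0,0,-0.02,0,0,0]'
python3 -m jog '[0,0,-0.02,0,0,0]'
```

```text
clock: 10.9
eef_pos: [0.4787, -0.1229, 0.0247]
tool_rot: [-0.707, -0.023, 0.023, 0.707]
wrist_force: [-1.9, 0.4, 4.5]
finger_gap: 0.0001
clock: 11.02
eef_pos: [0.4787, -0.123, 0.0244]
tool_rot: [-0.707, -0.023, 0.023, 0.707]
wrist_force: [-1.6, 0.5, 7.0]
finger_gap: -0.0
```

```bash
python3 -m jog '[0,0,-0.02,0,0,0]'
python3 -m jog '[0,0,-0.01,0,0,0]'
```

```text
clock: 11.15
eef_pos: [0.4786, -0.123, 0.0241]
tool_rot: [-0.707, -0.023, 0.023, 0.707]
wrist_force: [-2.2, 0.4, 7.4]
finger_gap: -0.0002
clock: 11.28
eef_pos: [0.4786, -0.123, 0.0239]
tool_rot: [-0.707, -0.023, 0.023, 0.707]
wrist_force: [-1.6, -0.1, 7.4]
finger_gap: 0.0002
```

```bash
python3 -m jog '[0,0,-0.04,0,0,0]'
python3 -m jog '[0,0,-0.04,0,0,0]'
```

```text
clock: 11.4
eef_pos: [0.4785, -0.1232, 0.023]
tool_rot: [-0.707, -0.023, 0.023, 0.707]
wrist_force: [-2.3, 0.2, 8.4]
finger_gap: -0.0001
clock: 11.52
eef_pos: [0.4785, -0.1233, 0.0221]
tool_rot: [-0.707, -0.023, 0.023, 0.707]
wrist_force: [-2.1, 1.1, 8.4]
finger_gap: 0.0001
```

```bash
python3 -m jog '[0,0,-0.03,0,0,0]'
```

```text
clock: 11.65
eef_pos: [0.4784, -0.1234, 0.0214]
tool_rot: [-0.707, -0.023, 0.023, 0.707]
wrist_force: [-3.4, -0.4, 10.5]
finger_gap: -0.0004
```

```bash
python3 -m jog '[0,0,-0.03,0,0,0]'
```

```text
clock: 11.78
eef_pos: [0.4783, -0.1234, 0.0208]
tool_rot: [-0.707, -0.023, 0.023, 0.707]
wrist_force: [-3.7, 0.0, 10.8]
finger_gap: -0.0001
```

```bash
python3 -m jog '[0,0,-0.02,0,0,0]'
```

```text
clock: 11.9
eef_pos: [0.4783, -0.1235, 0.0204]
tool_rot: [-0.707, -0.023, 0.023, 0.707]
wrist_force: [-4.2, -0.1, 11.7]
finger_gap: -0.0001
```

```bash
python3 -m jog '[0,0,-0.02,0,0,0]'
```

```text
clock: 12.02
eef_pos: [0.4783, -0.1235, 0.02]
tool_rot: [-0.707, -0.023, 0.023, 0.707]
wrist_force: [-4.7, 0.7, 15.0]
finger_gap: 0.0001
```

```bash
python3 -m jog '[0,0,0.5,0,0,0, 0,0,0.9,0,0,0, 0,0,0.9,0,0,0, 0,0,0.3,0,0,0, 0.82,-0.8,0,0,0,0, 0.82,-0.8,0,0,0,0, 0,0,0,0,0,0]'
python3 -m jog '[0,0,-0.2,0,0,0, 0,0,0,0,0,0]'
python3 - <<'E'
from h import *
i=robot.snapshot("wrist")[...,::-1];cv2.imwrite("pics/w8.png",i)
i=robot.snapshot("scene")[...,::-1];cv2.imwrite("pics/s8.png",cv2.resize(i[120:270,190:390],None,fx=4,fy=4,interpolation=cv2.INTER_CUBIC))
E
```

```text
clock: 12.9
eef_pos: [0.5202, -0.1649, 0.0831]
tool_rot: [0.707, 0.023, -0.023, -0.706]
wrist_force: [-0.5, 1.1, -0.1]
finger_gap: 0.0
clock: 13.15
eef_pos: [0.5183, -0.1616, 0.0776]
tool_rot: [-0.706, -0.023, 0.025, 0.707]
wrist_force: [-0.8, 0.4, -0.6]
finger_gap: -0.0005
```

View pics/w8.png

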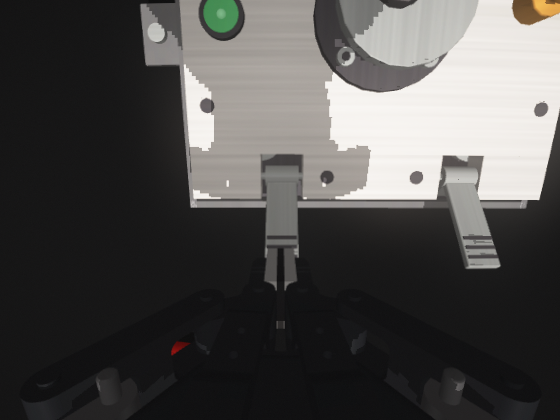

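View pics/s8.png

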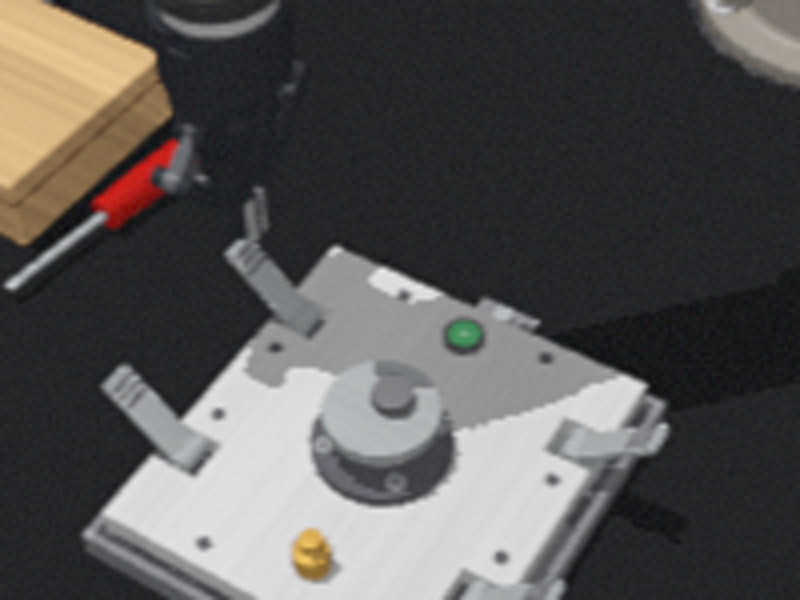

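```bash
python3 -m jog '[0.03,-0.05,-0.16,0,0,0]'
python3 -m jog '[0,0,-0.08,0,0,0]'
python3 -m jog '[0,0,-0.08,0,0,0]'
```

```text
clock: 13.38
eef_pos: [0.5206, -0.1638, 0.0749]
tool_rot: [-0.707, -0.024, 0.023, 0.707]
wrist_force: [-0.5, -0.5, -0.1]
finger_gap: -0.0
clock: 13.5
eef_pos: [0.5203, -0.1641, 0.0724]
tool_rot: [-0.707, -0.023, 0.023, 0.707]
wrist_force: [0.6, -0.3, -1.1]
finger_gap: 0.0002
clock: 13.62
eef_pos: [0.5203, -0.1641, 0.0705]
tool_rot: [-0.707, -0.023, 0.023, 0.707]
wrist_force: [-0.8, 0.0, 0.1]
finger_gap: 0.0
```

```bash
python3 -m jog '[0,0,-0.06,0,0,0]'
python3 -m jog '[0,0,-0.06,0,0,0]'
```

```text
clock: 13.75
eef_pos: [0.5203, -0.1641, 0.069]
tool_rot: [-0.707, -0.023, 0.023, 0.707]
wrist_force: [-0.3, -0.4, -0.2]
finger_gap: -0.0002
clock: 13.88
eef_pos: [0.5204, -0.1642, 0.0676]
tool_rot: [0.707, 0.023, -0.023, -0.707]
wrist_force: [0.8, -0.0, -0.0]
finger_gap: 0.0004
```

```bash
python3 -m jog '[0,0,-0.06,0,0,0]'
python3 -m jog '[0,0,-0.06,0,0,0]'
```

```text
clock: 14.0
eef_pos: [0.5204, -0.1642, 0.0661]
tool_rot: [0.707, 0.023, -0.023, -0.707]
wrist_force: [0.1, 0.1, -0.4]
finger_gap: -0.0
clock: 14.12
eef_pos: [0.5205, -0.1645, 0.0647]
tool_rot: [0.707, 0.023, -0.023, -0.707]
wrist_force: [-1.2, -1.9, 1.8]
finger_gap: -0.0
```

```bash
python3 -m jog '[0,0,-0.06,0,0,0]'
python3 -m jog '[0,0,-0.06,0,0,0]'
```

```text
clock: 14.25
eef_pos: [0.5206, -0.1654, 0.0636]
tool_rot: [0.707, 0.023, -0.023, -0.706]
wrist_force: [-0.8, -2.1, 2.3]
finger_gap: 0.0002
clock: 14.38
eef_pos: [0.5208, -0.1659, 0.0623]
tool_rot: [0.708, 0.023, -0.022, -0.706]
wrist_force: [0.2, -2.4, 3.6]
finger_gap: -0.0007
```

```bash
python3 -m jog '[0,0,-0.06,0,0,0]'
python3 -m jog '[0,0,-0.06,0,0,0]'
```

```text
clock: 14.5
eef_pos: [0.5209, -0.1651, 0.0606]
tool_rot: [0.707, 0.024, -0.023, -0.706]
wrist_force: [0.1, -2.5, 1.7]
finger_gap: 0.0001
clock: 14.62
eef_pos: [0.5203, -0.1629, 0.0582]
tool_rot: [-0.706, -0.023, 0.024, 0.707]
wrist_force: [-0.6, 0.3, 0.5]
finger_gap: -0.0001
```

```bash
python3 - <<'E'
from h import *
i=robot.snapshot("wrist")[...,::-1];cv2.imwrite("pics/w9.png",cv2.resize(cv2.convertScaleAbs(i[130:330,180:380],alpha=1.6,beta=10),None,fx=3,fy=3,interpolation=cv2.INTER_CUBIC))
i=robot.snapshot("scene")[...,::-1];cv2.imwrite("pics/s9.png",cv2.resize(cv2.convertScaleAbs(i[140:230,200:320],alpha=1.4,beta=10),None,fx=6,fy=6,interpolation=cv2.INTER_CUBIC))
E
```

```text
(no output)
```

View pics/w9.png

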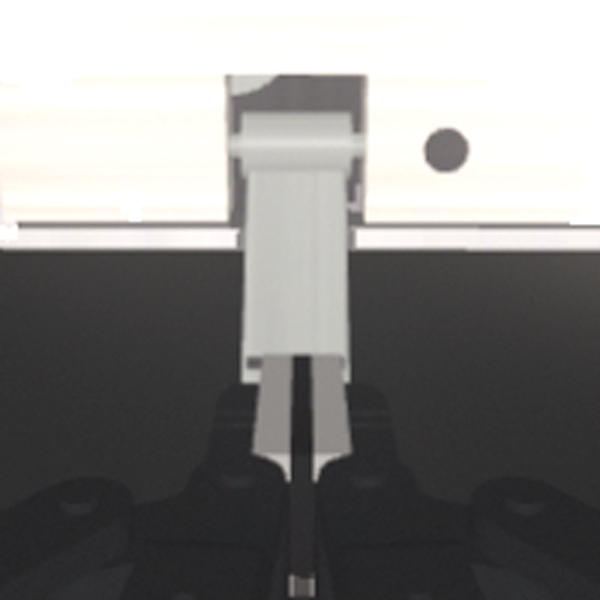

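View pics/s9.png

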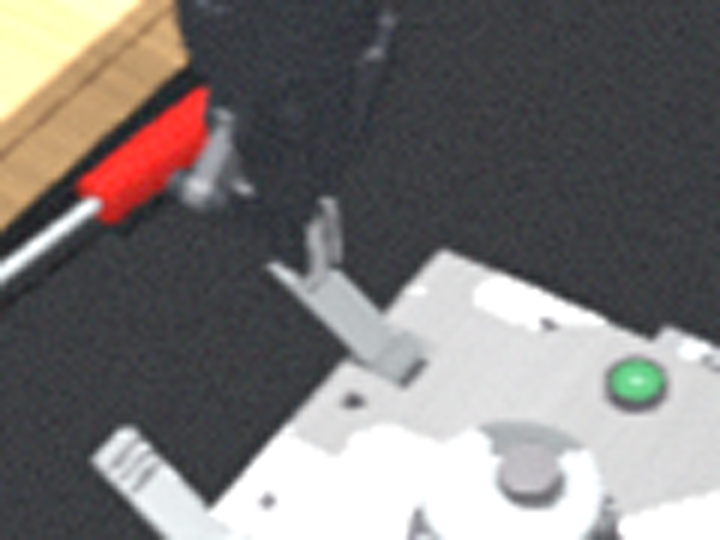

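```bash
python3 -m jog '[0,0,-0.08,0,0,0]'
python3 -m jog '[0,0,-0.08,0,0,0]'
python3 -m jog '[0,0,-0.08,0,0,0]'
```

```text
clock: 14.85
eef_pos: [0.5202, -0.1633, 0.0563]
tool_rot: [-0.706, -0.023, 0.024, 0.707]
wrist_force: [1.0, -0.5, -0.4]
finger_gap: -0.0002
clock: 14.98
eef_pos: [0.5203, -0.1638, 0.0544]
tool_rot: [-0.707, -0.023, 0.024, 0.707]
wrist_force: [0.5, 0.8, 1.1]
finger_gap: 0.0002
clock: 15.1
eef_pos: [0.5204, -0.1641, 0.0525]
tool_rot: [-0.707, -0.023, 0.023, 0.707]
wrist_force: [-0.0, -0.4, 0.8]
finger_gap: 0.0002
```

```bash
python3 -m jog '[0,0,-0.08,0,0,0]'
python3 -m jog '[0,0,-0.08,0,0,0]'
python3 -m jog '[0,0,-0.08,0,0,0]'
```

```text
clock: 15.22
eef_pos: [0.5204, -0.1642, 0.0505]
tool_rot: [0.707, 0.023, -0.023, -0.707]
wrist_force: [-1.2, 0.1, 0.4]
finger_gap: 0.0001
clock: 15.35
eef_pos: [0.5204, -0.1642, 0.0485]
tool_rot: [0.707, 0.023, -0.023, -0.707]
wrist_force: [-0.8, -0.0, 1.0]
finger_gap: 0.0001
clock: 15.48
eef_pos: [0.5204, -0.1642, 0.0465]
tool_rot: [0.707, 0.023, -0.023, -0.707]
wrist_force: [-0.5, 1.2, 0.8]
finger_gap: -0.0002
```

```bash
python3 -m jog '[0,0,-0.08,0,0,0]'
python3 -m jog '[0,0,-0.08,0,0,0]'
python3 -m jog '[0,0,-0.08,0,0,0]'
```

```text
clock: 15.6
eef_pos: [0.5204, -0.1642, 0.0445]
tool_rot: [0.707, 0.023, -0.023, -0.707]
wrist_force: [0.5, 0.3, 1.3]
finger_gap: 0.0003
clock: 15.72
eef_pos: [0.5204, -0.1642, 0.0425]
tool_rot: [0.707, 0.023, -0.023, -0.707]
wrist_force: [0.5, -0.2, 1.1]
finger_gap: 0.0003
clock: 15.85
eef_pos: [0.5204, -0.1642, 0.0405]
tool_rot: [0.707, 0.023, -0.023, -0.707]
wrist_force: [-0.6, -0.1, 1.9]
finger_gap: 0.0003
```

```bash
python3 -m jog '[0,0,-0.08,0,0,0]'
python3 -m jog '[0,0,-0.08,0,0,0]'
```

```text
clock: 15.98
eef_pos: [0.5204, -0.1642, 0.0385]
tool_rot: [0.707, 0.023, -0.023, -0.707]
wrist_force: [0.8, -0.3, 0.5]
finger_gap: 0.0003
clock: 16.1
eef_pos: [0.5204, -0.1642, 0.0365]
tool_rot: [0.707, 0.023, -0.023, -0.707]
wrist_force: [0.1, -0.3, -0.0]
finger_gap: 0.0002
```

```bash
python3 -m jog '[0,0,-0.08,0,0,0]'
python3 -m jog '[0,0,-0.08,0,0,0]'
```

```text
clock: 16.23
eef_pos: [0.5204, -0.1642, 0.0345]
tool_rot: [0.707, 0.023, -0.023, -0.707]
wrist_force: [-0.6, -0.8, 1.3]
finger_gap: -0.0003
clock: 16.35
eef_pos: [0.5204, -0.1642, 0.0325]
tool_rot: [0.707, 0.023, -0.023, -0.707]
wrist_force: [0.4, -0.6, -0.2]
finger_gap: 0.0001
```

```bash
python3 -m jog '[0,0,-0.06,0,0,0]'
python3 -m jog '[0,0,-0.06,0,0,0]'
```

```text
clock: 16.48
eef_pos: [0.5203, -0.1642, 0.031]
tool_rot: [0.707, 0.023, -0.023, -0.707]
wrist_force: [-0.1, -0.4, 0.7]
finger_gap: 0.0001
clock: 16.6
eef_pos: [0.5203, -0.1642, 0.0295]
tool_rot: [0.707, 0.023, -0.023, -0.707]
wrist_force: [-0.1, -0.9, 0.5]
finger_gap: 0.0001
```

```bash
python3 -m jog '[0,0,-0.05,0,0,0]'
python3 -m jog '[0,0,-0.05,0,0,0]'
```

```text
clock: 16.73
eef_pos: [0.5204, -0.1642, 0.0283]
tool_rot: [0.707, 0.023, -0.023, -0.707]
wrist_force: [0.4, -0.0, 1.0]
finger_gap: 0.0
clock: 16.85
eef_pos: [0.5204, -0.1642, 0.0271]
tool_rot: [0.707, 0.023, -0.023, -0.707]
wrist_force: [0.2, -0.2, 1.1]
finger_gap: -0.0002
```

```bash
python3 -m jog '[0,0,-0.04,0,0,0]'
```

```text
clock: 16.98
eef_pos: [0.5203, -0.1642, 0.0261]
tool_rot: [0.707, 0.023, -0.023, -0.707]
wrist_force: [0.8, -0.8, 0.4]
finger_gap: 0.0004
```

```bash
python3 -m jog '[0,0,-0.04,0,0,0]'
```

```text
clock: 17.1
eef_pos: [0.5204, -0.1642, 0.0251]
tool_rot: [0.707, 0.023, -0.023, -0.707]
wrist_force: [0.3, -0.1, 1.1]
finger_gap: 0.0001
```

```bash
python3 - <<'E'
from h import *
i=robot.snapshot("wrist")[...,::-1];cv2.imwrite("pics/w10.png",cv2.resize(cv2.convertScaleAbs(i[130:330,180:380],alpha=1.6,beta=10),None,fx=3,fy=3,interpolation=cv2.INTER_CUBIC))
i=robot.snapshot("scene")[...,::-1];cv2.imwrite("pics/s10.png",cv2.resize(cv2.convertScaleAbs(i[140:230,200:320],alpha=1.4,beta=10),None,fx=6,fy=6,interpolation=cv2.INTER_CUBIC))
E
```

```text
(no output)
```

View pics/w10.png

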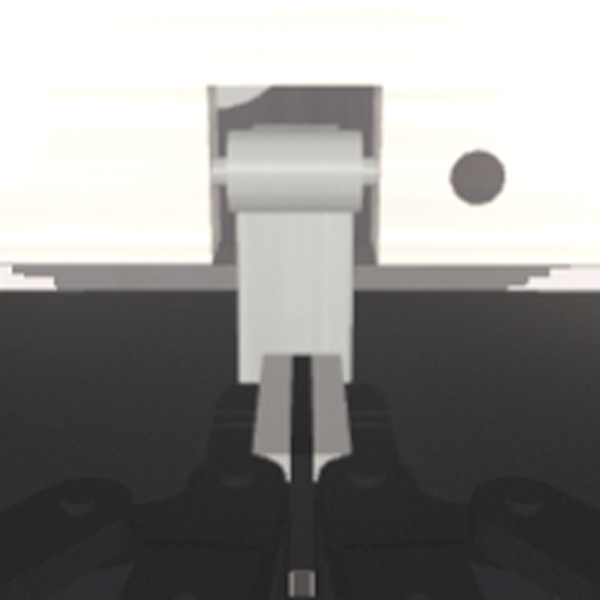

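View pics/s10.png

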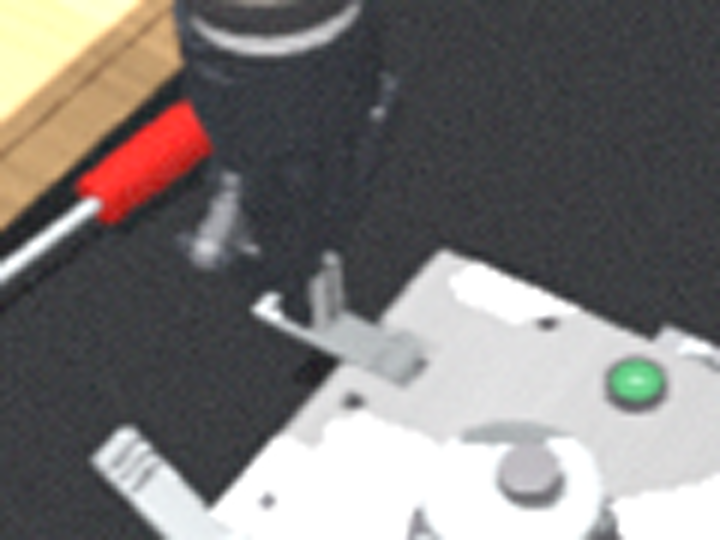

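Still folding, nearly flat. Continue slowly.

```bash
python3 -m jog '[0,0,-0.04,0,0,0]'
```

```text
clock: 17.32
eef_pos: [0.5203, -0.1641, 0.0241]
tool_rot: [-0.707, -0.023, 0.023, 0.707]
wrist_force: [-0.6, -0.4, 1.2]
finger_gap: 0.0001
```

```bash
python3 -m jog '[0,0,-0.03,0,0,0]'
```

```text
clock: 17.45
eef_pos: [0.5203, -0.1641, 0.0233]
tool_rot: [-0.707, -0.023, 0.023, 0.707]
wrist_force: [0.6, -0.7, 1.5]
finger_gap: 0.0001
```

```bash
python3 -m jog '[0,0,-0.03,0,0,0]'
```

```text
clock: 17.58
eef_pos: [0.5203, -0.1642, 0.0226]
tool_rot: [0.707, 0.023, -0.023, -0.707]
wrist_force: [0.5, 0.1, 1.4]
finger_gap: 0.0002
```

```bash
python3 -m jog '[0,0,-0.02,0,0,0]'
```

```text
clock: 17.7
eef_pos: [0.5204, -0.1642, 0.0224]
tool_rot: [-0.707, -0.023, 0.023, 0.707]
wrist_force: [-0.7, 0.2, 5.0]
finger_gap: 0.0003
```

```bash
python3 -m jog '[0,0,-0.02,0,0,0]'
```

```text
clock: 17.82
eef_pos: [0.5204, -0.1643, 0.0221]
tool_rot: [-0.707, -0.023, 0.023, 0.707]
wrist_force: [-1.8, 0.3, 5.7]
finger_gap: -0.0001
```

```bash
python3 -m jog '[0,0,-0.02,0,0,0]'
```

```text
clock: 17.95
eef_pos: [0.5204, -0.1642, 0.0219]
tool_rot: [-0.707, -0.023, 0.023, 0.707]
wrist_force: [-2.7, -0.4, 8.3]
finger_gap: 0.0002
```

```bash
python3 -m jog '[0,0,-0.02,0,0,0]'
```

```text
clock: 18.08
eef_pos: [0.5204, -0.1643, 0.0218]
tool_rot: [-0.707, -0.023, 0.023, 0.707]
wrist_force: [-4.2, 0.1, 10.3]
finger_gap: -0.0
```

```bash
python3 -m jog '[0,0,-0.02,0,0,0]'
```

```text
clock: 18.2
eef_pos: [0.5204, -0.1643, 0.0217]
tool_rot: [-0.706, -0.023, 0.023, 0.707]
wrist_force: [-4.7, 0.4, 14.0]
finger_gap: -0.0
```

```bash
python3 -m jog '[0,0,0.5,0,0,0, 0,0,0.8,0,0,0, 0,0,0.5,0,0,0, -0.83,0.82,0,0,0,0, -0.83,0.82,0,0,0,0, 0,0,0,0,0,0]'
python3 - <<'E'
from h import *
i=robot.snapshot("wrist")[...,::-1];cv2.imwrite("pics/w11.png",i)
i=robot.snapshot("scene")[...,::-1];cv2.imwrite("pics/s11.png",cv2.resize(cv2.convertScaleAbs(i[140:310,190:390],alpha=1.2,beta=10),None,fx=3.5,fy=3.5,interpolation=cv2.INTER_CUBIC))
E
```

```text
clock: 18.95
eef_pos: [0.4773, -0.1208, 0.0648]
tool_rot: [-0.706, -0.024, 0.025, 0.708]
wrist_force: [-1.0, 0.3, 0.2]
finger_gap: 0.0004
```

View pics/w11.png

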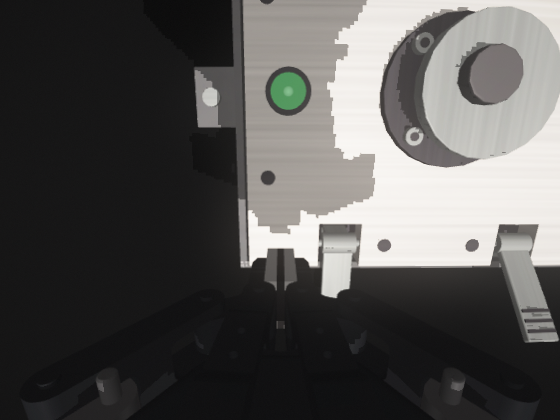

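View pics/s11.png

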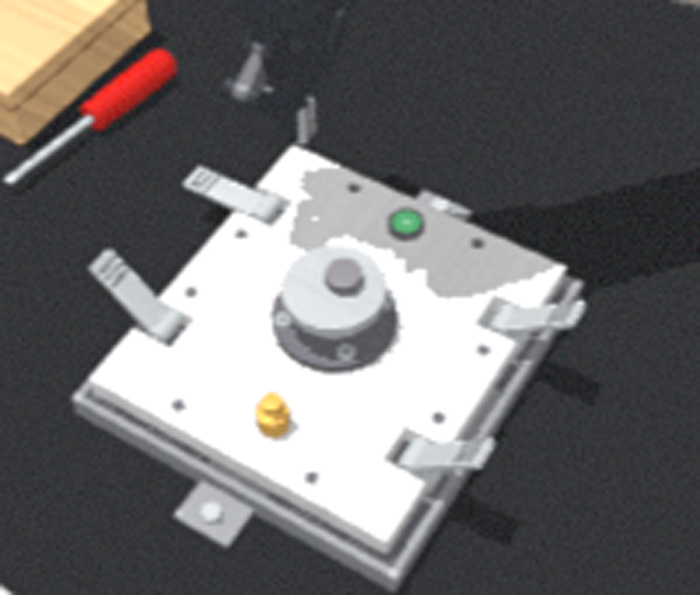

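```bash
python3 -m jog '[0.03,-0.06,-0.7,0,0,0, 0,0,-0.5,0,0,0, 0,0,-0.2,0,0,0, 0,0,0,0,0,0]'
python3 -m jog '[0,0,-0.04,0,0,0]'
```

```text
clock: 19.55
eef_pos: [0.4791, -0.1249, 0.0293]
tool_rot: [0.707, 0.023, -0.024, -0.707]
wrist_force: [0.3, -0.8, 0.7]
finger_gap: 0.0003
clock: 19.68
eef_pos: [0.48, -0.1249, 0.0293]
tool_rot: [0.707, 0.024, -0.023, -0.707]
wrist_force: [0.4, -0.1, -0.6]
finger_gap: 0.0001
```

```bash
python3 -m jog '[-0.03,0.06,-0.08,0,0,0, 0,0,0,0,0,0]'
python3 -m jog '[0,0,-0.03,0,0,0]'
```

```text
clock: 19.92
eef_pos: [0.4789, -0.1229, 0.0272]
tool_rot: [-0.707, -0.024, 0.023, 0.707]
wrist_force: [0.0, -0.2, 0.0]
finger_gap: 0.0004
clock: 20.05
eef_pos: [0.4791, -0.1231, 0.0266]
tool_rot: [0.707, 0.024, -0.023, -0.707]
wrist_force: [0.5, 0.5, -0.5]
finger_gap: 0.0004
```

```bash
python3 -m jog '[0,0,-0.02,0,0,0]'
```

```text
clock: 20.18
eef_pos: [0.479, -0.1232, 0.0259]
tool_rot: [0.707, 0.023, -0.023, -0.707]
wrist_force: [-0.4, 0.5, -0.1]
finger_gap: -0.0
```

```bash
python3 -m jog '[0,0,-0.02,0,0,0]'
```

```text
clock: 20.3
eef_pos: [0.4789, -0.1232, 0.0254]
tool_rot: [0.707, 0.023, -0.023, -0.707]
wrist_force: [-0.6, 1.1, 0.1]
finger_gap: -0.0002
```

```bash
python3 -m jog '[0,0,-0.02,0,0,0]'
```

```text
clock: 20.42
eef_pos: [0.4789, -0.1232, 0.0249]
tool_rot: [0.707, 0.023, -0.023, -0.707]
wrist_force: [-0.0, -0.5, 0.6]
finger_gap: 0.0002
```

```bash
python3 -m jog '[0,0,-0.02,0,0,0]'
```

```text
clock: 20.55
eef_pos: [0.4789, -0.1232, 0.0247]
tool_rot: [-0.707, -0.023, 0.023, 0.707]
wrist_force: [-1.2, 0.4, 5.4]
finger_gap: 0.0001
```

```bash
python3 -m jog '[0,0,-0.02,0,0,0]'
```

```text
clock: 20.68
eef_pos: [0.4789, -0.1232, 0.0244]
tool_rot: [-0.707, -0.023, 0.023, 0.707]
wrist_force: [-1.5, -0.2, 5.8]
finger_gap: -0.0002
```

```bash
python3 -m jog '[0,0,-0.02,0,0,0]'
```

```text
clock: 20.8
eef_pos: [0.4789, -0.1233, 0.0242]
tool_rot: [-0.707, -0.023, 0.023, 0.707]
wrist_force: [-3.2, 1.0, 9.8]
finger_gap: -0.0002
```

```bash
python3 -m jog '[0,0,-0.02,0,0,0]'
```

```text
clock: 20.92
eef_pos: [0.4789, -0.1233, 0.024]
tool_rot: [-0.706, -0.023, 0.023, 0.707]
wrist_force: [-3.7, 1.0, 13.4]
finger_gap: -0.0003
```

```bash
python3 -m jog '[0,0,-0.01,0,0,0]'
```

```text
clock: 21.05
eef_pos: [0.4789, -0.1233, 0.024]
tool_rot: [-0.706, -0.023, 0.023, 0.707]
wrist_force: [-4.1, 0.8, 13.5]
finger_gap: -0.0
```

```bash
python3 -m jog '[0,0,0.5,0,0,0, 0,0,0.9,0,0,0, 0,0,0.9,0,0,0, 0,0,0.9,0,0,0, 0,0,0.9,0,0,0, 0,0,0.9,0,0,0, -0.5,0,0.8,0,0,0, -0.5,0,0,0,0,0, 0,0,0,0,0,0]'
python3 - <<'E'
from h import *
i=robot.snapshot("wrist")[...,::-1];cv2.imwrite("pics/w12.png",i)
i=robot.snapshot("scene")[...,::-1];cv2.imwrite("pics/s12.png",i)
a=cv2.imread("pics/scene0.png");
cv2.imwrite("pics/s12z.png",np.hstack([cv2.resize(x[165:305,205:365],(400,350)) for x in(a,i)]))
E
```

```text
clock: 22.18
eef_pos: [0.4525, -0.123, 0.167]
tool_rot: [-0.706, -0.023, 0.023, 0.707]
wrist_force: [1.0, 1.4, 0.5]
finger_gap: 0.0002
```

View pics/s12z.png

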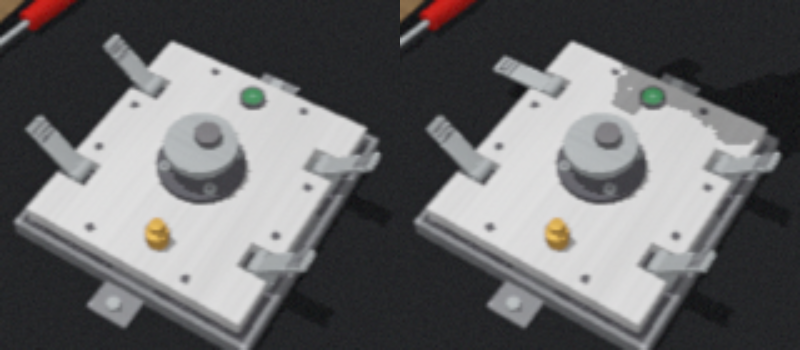

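View pics/s12.png

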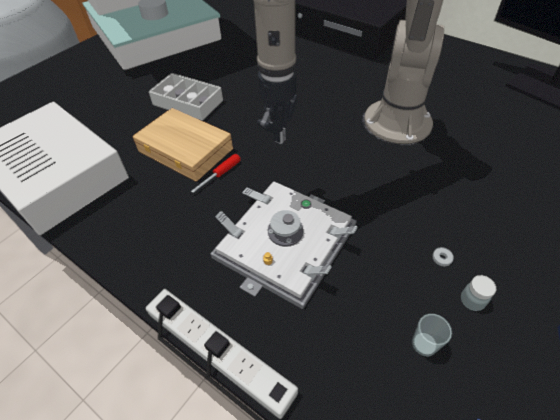

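The before and after views match except for the near-right lever, which is now flat. The plate, disc and weight have not moved, the other three levers are standing, and the arm is clear.

```bash
python3 -c "
from rig import robot
robot.hand_in();print(robot.observe()['clock'])"
```

```text
the job is handed in; nothing more can be done
the job is handed in; nothing more can be done
```

The near right corner was the one that gave. Its shim is now flat, and the corner no longer sinks when pressed. I handed the job in with the robot's clock at about 22 s.

| Step | Reading |
|---|---|
| Near left corner | Firm: moved about 0.3 mm, even at 41 N |
| Near right corner, first press | Sank about 4.8 mm, reaching 15 N |
| Near right shim | Folded with under 4 N, then stopped hard at the flat height; released at 14 N |
| Near right corner, second press | Moved about 0.8 mm at 13.5 N |

I did not press the two far corners, because the one that gives had been found.

The last pictures show the near right lever flat and the other three standing. The plate, disc, weight and bench items look unmoved, and the arm is clear of the work.

Two things did not go as planned:
- **Force on the near left corner:** I pressed it to 41 N, and later 27 N, instead of 10 to 15 N. I had sent the next steps down before reading the first contact force. The corner stayed firm, and the pictures show the closed fingertips, not the gripper body, doing the pressing.
- **Fingertip length:** the tips touched about 38 mm lower than the stated 25 mm ahead of the TCP would give. I relied on measured contact heights instead. The second press moved 0.8 mm, close to the 1 mm limit, and that figure includes some flex of the arm.

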